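# Clamp a spoon blank for carving

### The arm

A 6-joint arm with a two-finger parallel gripper is mounted at the origin on the work surface. World frame = base frame: x ahead of the robot, y to its left, z up, the work surface at z = 0. Lengths are in m, angles in degrees, forces in N, time in s.
With the tool pointing down it reaches from about 0.4 to 0.825 m from the base axis. Payload 7 kg.
Tool frame: the origin (TCP) lies midway between the tips of the shut fingers; the grasp point (between the pads) lies 19 mm behind it; z points along the fingers, y is the line along which they close (so a half turn about z gives the same grasp; the last joint's range is limited). The gripper opens to 88 mm and grips with 3 to 60 N. Pads are 19 mm wide; open, the fingers measure 130 mm over their backs; the gripper's body (78 mm by 193 mm) begins 47 mm behind the grasp point.
Start: joints at [91.507, 20.546, 0.682, 0, -70.136, -16.507], TCP at [0.175, 0.652, 0.227] pointing down, gripper open.
Joint ranges: [-176.03, 176.03], [-82.01, 121.73], [-58.28, 71.71], [-173.87, 95.51], [-174.79, -0.11], [-173.66, 173.66]. Speed limits (degrees/s): [136.94, 136.94, 172.46, 180, 180, 180].

### API

Orientations are given as [roll, pitch, yaw] about the fixed x, y, z axes, in that order (R = Rz(yaw) Ry(pitch) Rx(roll)).
In Python, from plant import r, eyes, workorder gives the robot as it stands.
- The arm moves only by the tool step_arm, never from a script. Its argument "plan" is a list of rows, each a list of 5 numbers: the shift along the tool's x, y, z each as a share of 25 cm, from -1 to 1, then the turn about the tool's z as a share of 60 degrees, from -1 to 1, then the finger opening in mm, from 0 to 87.6. In form: [[x, y, z, turn, jaw], ...]. A call has 1 to 12 rows; each row is the pose to reach, as a shift and turn from the pose commanded when the call began, along the tool's axes at that moment; what a row does not reach only later rows make up. A row lasts 1/12 s, in which the tool goes at most 41.7 mm and 7.16 degrees, less where a joint would pass 70% of its speed; a pose out of reach is approached as far as the arm can. A call with a number of a shift or a turn outside -1 to 1 is refused whole. A call with a gripper value outside its range is refused whole. The fingers move at their own pace and stop on an object; "newtons" is the grip in N (left out, the last holds). Time passes only in rows, so rows that repeat a pose let the fingers close. It gives the time, the measured TCP pose, the force, the opening and the grip force at its end, in the units of the state.
- r.get_state(): the state, without advancing time (a new reading comes with each control period).
- eyes.capture(name): name is "scene" or "side" or "wrist"; returns the picture (384x512x3 uint8, red, green, blue); there is no depth.
- eyes.camera_model(name): a dict with "fov_y" (degrees; the focal length in pixels is half the picture's height over the tangent of half this angle, whatever the lens; pixels are square), "cx", "cy" (the principal point, pixels), "k1" (the pictures are not rectified: a ray, as slopes to the right and down, at radius r is drawn at 1 + k1 r^2 times it, then the intrinsics apply), "world_to_cam" (4x4, takes a point from world to camera coordinates); the wrist camera has in their place "hand_eye" (4x4, takes a point from camera to tool coordinates, whose origin is the TCP and whose axes are the flange's). Camera axes: x right, y up, looking along -z (the intrinsics and any distortion apply to the point x, -y, -z); pixel columns grow to the right and rows downward; lengths in m; the calibration is good to about 2 mm. A picture is of the moment at which its call begins: read the wrist's pose just before it. camera_model takes no time and is no camera call.
- workorder.close_job(): hands the job in; it is judged then, once.
The state is a dict: "time_s": time; "joints": joint angles; "qd": joint speeds; "joint_torque": joint torques, N m; "tcp_pos": TCP position; "eef_rot": TCP orientation; "contact_force": force on the tool from outside, world axes, zero at the start; "moment": the same for the moment, N m; "gripper_width": finger opening in m; "gripper_force": force on a finger pad.
Only numpy, scipy, OpenCV 4.12 (cv2) and the standard library are available. Lean on these libraries where they do the work, as an engineer would, in place of code of your own. Each camera call takes 0.05 s, during which the arm holds its last target. There are 200 camera calls.

### The job

Slide the rough spoon blank, wide end first, under the pad of the hold-down clamp until its wide end rests against the low stop, lying flat on the wooden bed, centred and square. Then, with the lever still standing up, screw the clamp bolt in clockwise by its lever until the screw stops and the pad presses the blank, and fold the lever fully down. Leave everything else on the bench where it is.

Things in the scene. Friction and masses are not known exactly. Their poses are not given: they have to be found in the camera images.
- clamp: Grey cast bench clamp, fixed; place and yaw vary. Origin on the bench surface straight under the bolt axis, +z up. The blank is slid in along +x, from the open -x side. Wooden bed: top 30 mm above the bench, x -55 to +60, y -40 to +40 mm; beside it, to y +79, grey metal of the same height. Nothing of the clamp lies at x below -55 mm
- clamp_stop (a point): Foot of the stop: a steel block across the far end of the bed, 60 mm wide in y, 12 mm thick, 14 mm high above the bed. The point is on the bed in the middle of its face towards -x, at x +40, y 0, z +30 mm of clamp; axes as clamp
- clamp_arm (a point): Top of the arm on the bolt axis, 95 mm above the bench; axes as clamp. The arm, 36 mm wide in x, its underside 77 mm above the bench, runs from here over the bed to a post at y +55 to +79 mm. A round boss of radius 22 mm on the bolt axis reaches down to 75 mm
- clamp_pad: Round rubber pad, radius 17 mm, 10 mm thick, under the boss at the lower end of the bolt; origin in the centre of its underside. It does not turn, goes down with the bolt, and has a spring of 5 N per mm behind it. It starts 57 to 59 mm above the bench, so a blank 20 mm thick on the 30 mm bed passes under it
- clamp_screw (a joint): Turn of the bolt in rad: grows clockwise seen from above, 0 (backed out) to a hard stop at 3.0; starts at 0.2 to 0.7. Each rad lowers bolt, head, lever and pad 4 mm. The pad meets the blank at about 2.5; at the stop it presses with about 10 N: that is snug. Friction 0.12 N m; stays where left. Most wrists need more than one grasp of the lever
- clamp_lever (a joint): Fold of the lever in rad: 0 stands upright on the bolt axis (open), pi/2 = 1.571 lies level (closed, hard stop); starts between 0 and 0.12. Friction 0.10 N m; stays where it is left
- lever_pivot (a point): Pivot of the lever in the fork of the bolt head, on the bolt axis, 124 mm above the bench minus 4 mm per rad of clamp_screw. Axes turn with the lever: z along it from pivot to tip, y along the pivot pin, x normal to the broad face, to the side the lever folds to. With the screw at its stop the lever folds along the clamp's +y, over the arm
- lever_tip (a point): Outer end of the lever, 95 mm from the pivot; axes as lever_pivot. The lever is a black paddle 22 mm wide (y) and 12 mm thick (x), even along its length. It stands in a round steel head of radius 19 mm with two fork cheeks, from 16 mm below the pivot to 14 mm above it
- blank: Rough wooden spoon blank, 180 mm long, 20 mm thick, 0.06 to 0.12 kg, flat on the bench left or right of the clamp: a wide block 70 x 50 mm and a straight handle 110 mm long, 24 mm wide. Origin on the underside in the middle of the wide block; +x away from the handle, +z up. Wide end at x +35 mm, handle x -35 to -145 mm; centre of mass x -39 mm
- blank_end (a point): Middle of the lower edge of the blank's wide end; axes as blank. Belongs at x = +40, y = 0, z = +30 mm of clamp, with the blank's x along the clamp's x
- spoon: a finished wooden spoon, 170 mm long, with a ROUND 48 mm bowl and a thin rod handle; not the blank. It lies flat, in the place across the bench from the blank; leave alone
- glue: yellow glue bottle, 58 mm wide, 150 mm tall, standing; leave alone
- sander: cork sanding block 90 x 55 x 35 mm; leave alone
- chisel: chisel, 190 mm, dark wooden handle, lying near the robot; leave alone
- mallet: round carving mallet, 165 mm, lying at the back right; leave alone
- tin: low round wax tin, 70 mm wide, 24 mm high, near the robot on the right; leave alone
- mug: ceramic mug, 72 mm wide, 85 mm tall; leave alone
There are look-alikes about, which are no part of the job. Leave any blue or white look-alike of the blank alone.

How it is judged (in metres and radians):
On the way, in this order (a step that is already met when the one before it is completed fails the run):
1. the blank lies on the bed, wide end at the stop, centred and square (x of blank_end in the frame of clamp between 0.033 and 0.047 m and y of blank_end in the frame of clamp between -0.014 and 0.014 m and z of blank_end in the frame of clamp between 0.027 and 0.034 m and angle between the x axis of blank and the x axis of clamp, either way round below 0.17 rad and angle between blank's own x axis and vertical between 1.5 and 1.64 rad), for 0.2 s.
2. with the lever upright (below 0.6 rad), the bolt is screwed in (above 2.82 rad) and the pad presses the blank (all of step 1 and value of joint clamp_screw above 2.82 rad and contact force between clamp_pad and blank above 3 N and value of joint clamp_lever below 0.6 rad), for 0.2 s.
At the end, for the whole second after the job is handed in: The blank lies flat on the bed at rest, its wide end within 7 mm of the stop, within 14 mm of the middle and 0.17 rad of square; the bolt is in (clamp_screw above 2.82 rad) with the pad pressing the blank with more than 3 N; the lever is folded down (clamp_lever above 1.45 rad) (all of step 1 and value of joint clamp_screw above 2.82 rad and contact force between clamp_pad and blank above 3 N and value of joint clamp_lever above 1.45 rad and linear speed of blank below 0.02 m/s); the robot touches nothing.
It fails at once if the lever is folded more than 1.0 rad before the bolt is screwed in (value of joint clamp_lever above 1 rad and value of joint clamp_screw below 2.6 rad).
It fails at once if another thing on the bench is moved more than 40 mm (distance of any of spoon, glue, sander, chisel, mallet, tin, mug from where it was at the start of the episode above 0.04 m).
It also fails if it takes over 72 s, if anything falls off the work surface, if the arm or the gripper's body presses on something with over 40 N, if the wrist force passes 120 N, or if a joint passes its speed limit or range.

## Working session

There is one attempt and no reset: what is moved stays moved. The work goes in short steps, Python scripts to look and compute and a tool call to move; the robot and the scene stay as the last step left them, time stands still between calls to the robot, and variables do not carry over. Pictures are saved under pics/ and viewed, at most 10 in all, crops included, and the job is handed in when it is done.

Besides the shell and the picture viewer there is one more tool, called after "Request:" as name([rows], argument=value, ...), one row to a line, values as JSON. step_arm: Moves the arm, as the interface text tells. Its arguments: {"type":"object","properties":{"plan":{"type":"array"},"newtons":{"type":"number"}},"required":["plan"]}

```bash
mkdir -p pics; ls
cat > cap.py <<'E'
import sys,cv2,json
from plant import r,eyes
for n in sys.argv[2:]:
    cv2.imwrite(f"pics/{n}_{sys.argv[1]}.png",eyes.capture(n)[:,:,::-1])
E
python3 cap.py 0 scene side
python3 - <<'E'
from plant import r,eyes
for n in("scene","side","wrist"): print(eyes.camera_model(n))
print(r.get_state())
import cv2,numpy as np
E
```

```text
pics
{'fov_y': 45.31083448362966, 'cx': 253.62056417787298, 'cy': 184.8407726225537, 'k1': -0.1407119680441258, 'world_to_cam': array([[-0.86376398,  0.50377722,  0.01096819,  0.53895378],
       [-0.40192959, -0.70194024,  0.58799023, -0.03957695],
       [ 0.3039151 ,  0.50347634,  0.80879366, -1.77230859],
       [ 0.        ,  0.        ,  0.        ,  1.        ]])}
{'fov_y': 52.943734448775054, 'cx': 254.88370938367677, 'cy': 193.8418027492866, 'k1': 0.013574902086769756, 'world_to_cam': array([[ 0.92449913, -0.38094405, -0.01352709, -0.54657533],
       [ 0.28916314,  0.67775351,  0.67604353, -0.09973669],
       [-0.24836673, -0.62891319,  0.73673751, -1.5261336 ],
       [ 0.        ,  0.        ,  0.        ,  1.        ]])}
{'fov_y': 69.8865829135185, 'cx': 254.43090746082663, 'cy': 193.6581582163793, 'k1': -0.042873213893211595, 'hand_eye': array([[-4.26342708e-05,  9.58538248e-01,  2.84963902e-01,
         7.75769109e-02],
       [ 9.99999898e-01,  1.68705042e-04, -4.17863343e-04,
        -9.55292008e-04],
       [-4.48612844e-04,  2.84963856e-01, -9.58538158e-01,
        -1.58266636e-01],
       [ 0.00000000e+00,  0.00000000e+00,  0.00000000e+00,
         1.00000000e+00]])}
{'time_s': 0.1, 'joints': array([ 9.15071106e+01,  2.05877792e+01,  6.38175402e-01, -1.83571548e-02,
       -7.01353819e+01, -1.65072285e+01]), 'qd': array([-0.00432112, -0.01736535,  0.06228611,  0.03751365, -0.04170713,
       -0.029298  ]), 'joint_torque': array([-2.13966872e-03, -5.84154689e+01,  2.93755049e+01,  7.01559439e+00,
        1.01231327e-02, -5.73057036e-05]), 'tcp_pos': array([0.17460967, 0.65156472, 0.22570292]), 'eef_rot': array([ 1.79913613e+02, -7.60339495e-03, -1.50063627e+01]), 'contact_force': array([-0.33472945, -0.44162861,  0.27849588]), 'moment': array([-0.00299404,  0.01202947, -0.06392044]), 'gripper_force': 0.0, 'gripper_width': 0.0882487376117091}
```

```bash
python3 -c "
import cv2,numpy as np
a=cv2.imread('pics/scene_0.png');b=cv2.imread('pics/side_0.png')
cv2.imwrite('pics/a0.png',cv2.resize(a,(800,600)));cv2.imwrite('pics/b0.png',cv2.resize(b,(800,600)))"
```

```text
(no output)
```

View pics/a0.png

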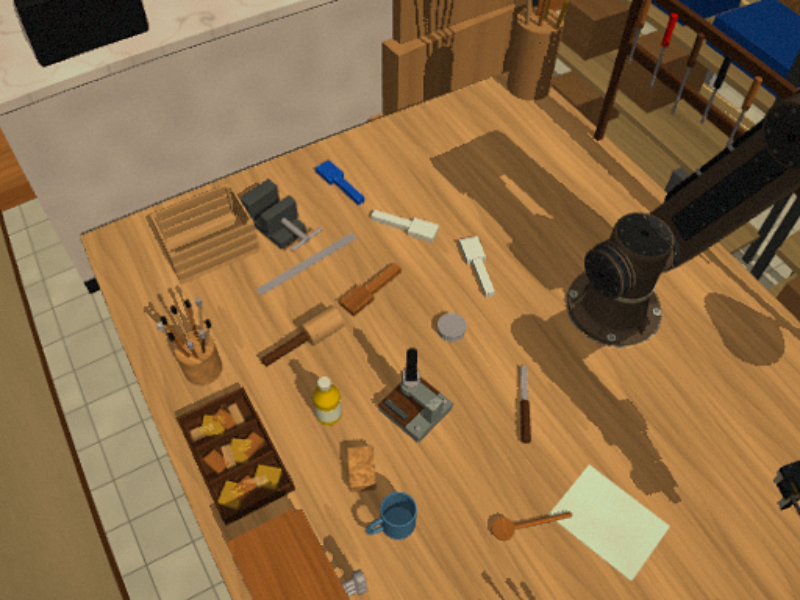

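View pics/b0.png

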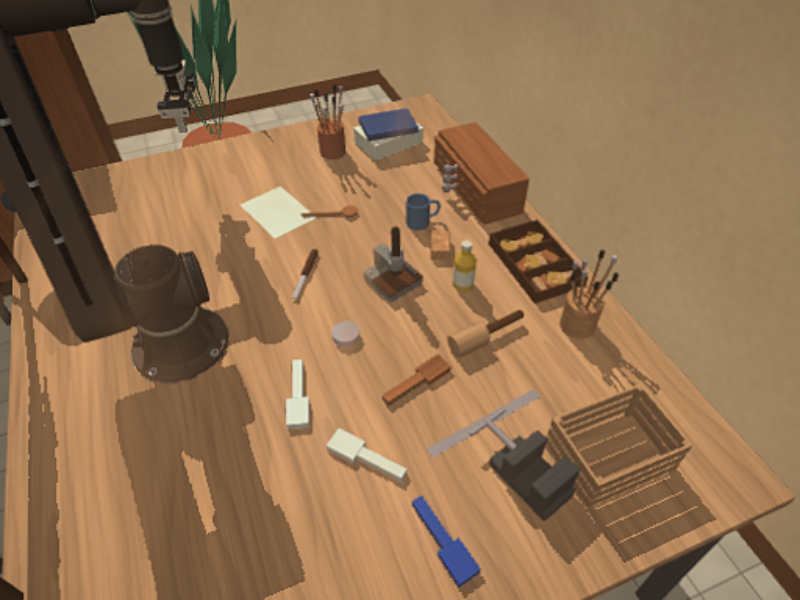

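Candidates for the blank (scene picture at 800x600): the brown wooden piece at (370,288) is the blank. The look-alikes are white at (405,225) and (478,265), blue at (340,182), and the round-bowled spoon at (525,522). The clamp is at (415,400). Next is a close crop.

```bash
cat > geo.py <<'E'
import numpy as np,cv2
from plant import r,eyes
from scipy.spatial.transform import Rotation as R
def cam(n,st=None):
    m=eyes.camera_model(n);f=192/np.tan(np.radians(m['fov_y']/2))
    K=np.array([[f,0,m['cx']],[0,f,m['cy']],[0,0,1]]);D=np.array([m['k1'],0,0,0])
    if n=='wrist':
        st=st or r.get_state();T=np.eye(4);T[:3,:3]=R.from_euler('xyz',st['eef_rot'],degrees=True).as_matrix();T[:3,3]=st['tcp_pos']
        W=np.linalg.inv(T@m['hand_eye'])
    else: W=m['world_to_cam']
    W=np.diag([1,-1,-1,1])@W
    return K,D,W
def proj(c,P):
    K,D,W=c;return cv2.projectPoints(np.atleast_2d(np.float64(P)),cv2.Rodrigues(W[:3,:3])[0],W[:3,3],K,D)[0][:,0]
def back(c,px,z):
    K,D,W=c;u=cv2.undistortPoints(np.float64(px).reshape(-1,1,2),K,D)[:,0]
    d=np.c_[u,np.ones(len(u))]@W[:3,:3];o=-W[:3,:3].T@W[:3,3]
    return o+d*((z-o[2])/d[:,2])[:,None]
E
python3 - <<'E'
from geo import *
s=800/512
c=cam('scene');d=cam('side')
for n,a,b,z in [('blank wide',(357,300),(433,368),.02),('blank handle',(398,267),(388,398),.02),('clamp',(412,385),(396,262),.12),('tip',(412,352),(396,230),.215),('tin',(452,325),(345,333),.024),('mug',(398,515),(420,212),.05)]:
    print(n,back(c,[np.array(a)/s],z)[0].round(3),back(d,[np.array(b)/s],z)[0].round(3))
a=cv2.imread('pics/scene_0.png');b=cv2.imread('pics/side_0.png')
x=[cv2.resize(i,(400,300),interpolation=cv2.INTER_CUBIC) for i in (a[215:290,225:325],a[160:210,205:265][:45],b[135:210,215:315],b[215:263,238:302])]
cv2.imwrite('pics/c0.png',np.vstack([np.hstack(x[:2]),np.hstack(x[2:])]))
E
```

```text
blank wide [ 0.551 -0.316  0.02 ] [ 0.544 -0.334  0.02 ]
blank handle [ 0.413 -0.354  0.02 ] [ 0.413 -0.371  0.02 ]
clamp [ 0.585 -0.004  0.12 ] [ 0.563 -0.058  0.12 ]
tip [ 0.575 -0.026  0.215] [ 0.569 -0.046  0.215]
tin [ 0.391 -0.138  0.024] [ 0.385 -0.152  0.024]
mug [0.738 0.202 0.05 ] [0.736 0.181 0.05 ]
```

View pics/c0.png

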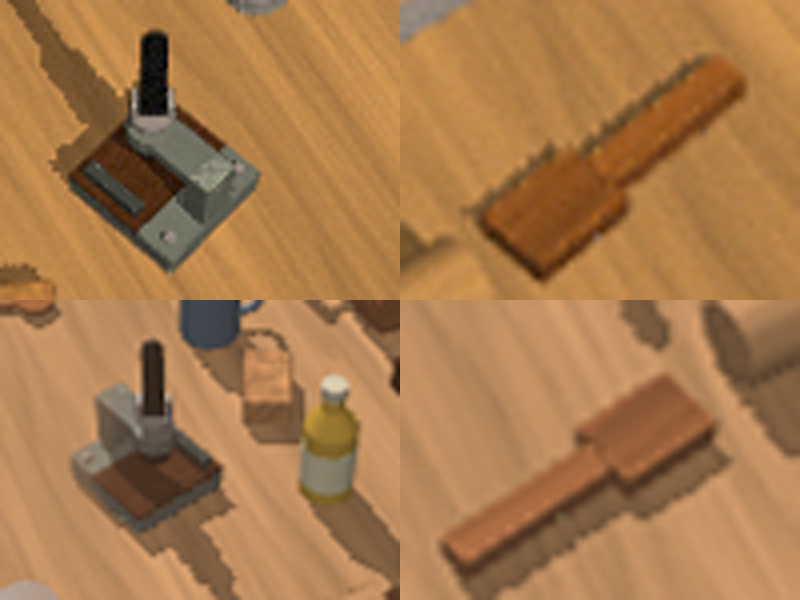

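The crop confirms the plain wood block-and-handle piece as the blank. The clamp's stop is on the image-left side in the scene view, so the blank enters from the robot side. I'm moving the wrist camera over there.

Request:
step_arm([
  [0.8, 0.92, -0.2, 1, 87],
  [0.8, 0.92, -0.2, 1, 87],
  [0.8, 0.92, -0.2, 1, 87],
  [0.8, 0.92, -0.2, 1, 87],
  [0.8, 0.92, -0.2, 1, 87],
  [0.8, 0.92, -0.2, 1, 87],
  [0.8, 0.92, -0.2, 1, 87],
  [0.8, 0.92, -0.2, 1, 87],
  [0.8, 0.92, -0.2, 1, 87],
  [0.8, 0.92, -0.2, 1, 87],
])

```text
time_s: 0.93
tcp_pos: [0.3089, 0.3769, 0.2771]
eef_rot: [-180.0, 0.1, -75.2]
contact_force: [-0.6, 0.7, -0.0]
gripper_width: 0.0869
gripper_force: 0.0
```

Request:
step_arm([
  [1, -0.2, 0, 1, 87],
  [1, -0.2, 0, 1, 87],
  [1, -0.2, 0, 1, 87],
  [1, -0.2, 0, 1, 87],
  [1, -0.2, 0, 1, 87],
  [1, -0.2, 0, 1, 87],
  [1, -0.2, 0, 1, 87],
  [1, -0.2, 0, 1, 87],
  [1, -0.2, 0, 1, 87],
])

```text
time_s: 1.68
tcp_pos: [0.4217, 0.1488, 0.276]
eef_rot: [180.0, -0.1, -135.4]
contact_force: [0.6, 0.5, -0.3]
gripper_width: 0.0871
gripper_force: 0.0
```

Request:
step_arm([
  [0.8, -1, 0, 0.5, 87],
  [0.8, -1, 0, 0.5, 87],
  [0.8, -1, 0, 0.5, 87],
  [0.8, -1, 0, 0.5, 87],
  [0.8, -1, 0, 0.5, 87],
  [0.8, -1, 0, 0.5, 87],
  [0.8, -1, 0, 0.5, 87],
  [0.8, -1, 0, 0.5, 87],
  [0.8, -1, 0, 0.5, 87],
  [0.8, -1, 0, 0.5, 87],
])

```text
time_s: 2.52
tcp_pos: [0.4567, -0.1697, 0.2756]
eef_rot: [180.0, -0.1, -165.1]
contact_force: [0.9, 0.9, -0.1]
gripper_width: 0.0871
gripper_force: 0.0
```

Run:
```python
from geo import *
st=r.get_state();print(st['tcp_pos'],st['eef_rot'],st['joints'].round(1))
a=eyes.capture('wrist')[:,:,::-1];np.save('w1.npy',np.r_[st['tcp_pos'],st['eef_rot']])
cv2.imwrite('pics/w1raw.png',a);cv2.imwrite('pics/w1.png',cv2.resize(a,(800,600),interpolation=cv2.INTER_CUBIC))
```

```text
[ 0.45668004 -0.16973874  0.27555215] [ 1.79963884e+02 -1.12915804e-01 -1.65056703e+02] [  2.8   0.8 -17.6  -0.  -71.7 -77.8]
```

View pics/w1.png

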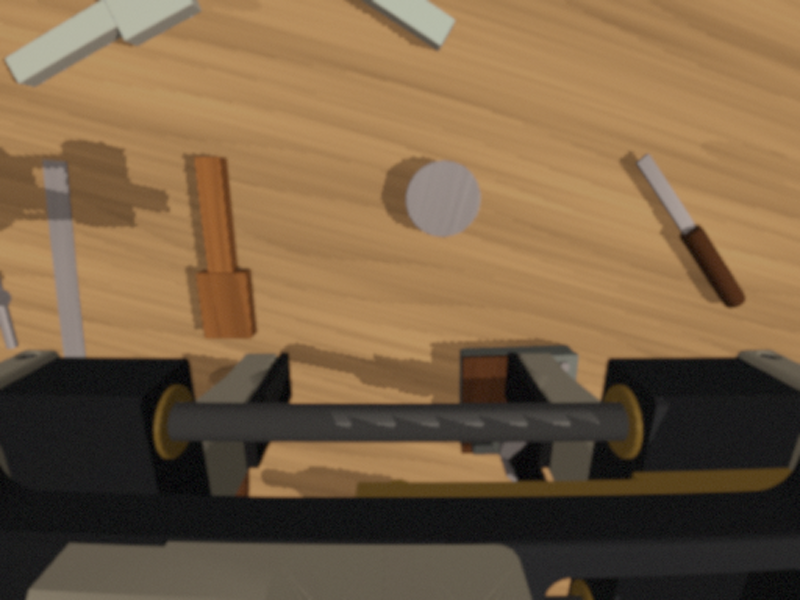

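Run:
```python
from geo import *
s=800/512
w=np.load('w1.npy');st=dict(tcp_pos=w[:3],eef_rot=w[3:])
c=cam('wrist',st);S=cam('scene');D=cam('side')
f=lambda c,a,z:back(c,np.array(a)/s,z).round(4)
print('blank top: handle end L,R, wide end L,R, shoulder L,R');print(f(c,[(196,157),(226,156),(204,338),(253,334),(197,271),(250,270)],.02))
print('tin',f(c,[(443,198)],.024))
print('clamp front edge top',f(c,[(461,350),(575,350)],.03))
a=np.array
print('scene clamp: bed far-left corner, right corner,bottom corner'); 
cs=[(225+x/4,215+y/4) for x,y in [(70,178),(258,172),(170,258),(90,163),(140,212)]]
print(back(S,cs,.03).round(4))
cd=[(215+x/4,135+(y-300)/4) for x,y in [(73,460),(140,522),(221,468)]]
print('side: near-left,near-bottom,right',back(D,cd,.03).round(4))
```

```text
blank top: handle end L,R, wide end L,R, shoulder L,R
[[ 0.4137 -0.3739  0.02  ]
 [ 0.4059 -0.3467  0.02  ]
 [ 0.5906 -0.342   0.02  ]
 [ 0.5728 -0.2929  0.02  ]
 [ 0.5213 -0.3583  0.02  ]
 [ 0.5067 -0.3069  0.02  ]]
tin [[ 0.3912 -0.1428  0.024 ]]
clamp front edge top [[ 0.5306 -0.0827  0.03  ]
 [ 0.5007  0.0305  0.03  ]]
scene clamp: bed far-left corner, right corner,bottom corner
[[ 0.6468 -0.0372  0.03  ]
 [ 0.504   0.0387  0.03  ]
 [ 0.6111  0.0694  0.03  ]
 [ 0.6248 -0.0411  0.03  ]
 [ 0.6112  0.0204  0.03  ]]
side: near-left,near-bottom,right [[ 0.501   0.0219  0.03  ]
 [ 0.5329 -0.0899  0.03  ]
 [ 0.6409 -0.0511  0.03  ]]
```

```bash
cat > fit.py <<'E'
from geo import *
def rig(L,W):
    L,W=map(np.array,(L,W));l=L-L.mean(0);w=W-W.mean(0)
    t=np.arctan2((l[:,0]*w[:,1]-l[:,1]*w[:,0]).sum(),(l*w).sum());c,s=np.cos(t),np.sin(t);Rm=np.array([[c,-s],[s,c]])
    o=W.mean(0)-Rm@L.mean(0);return o.round(4),np.degrees(t).round(2),((L@Rm.T+o-W)*1000).round(1).tolist()
E
python3 - <<'E'
from fit import *
W=[(.5306,-.0827),(.5007,.0305),(.6468,-.0372),(.504,.0387),(.6111,.0694),(.501,.0219),(.5329,-.0899),(.6409,-.0511)]
L=[(-55,-40),(-55,79),(60,-40),(-55,79),(60,79),(-55,79),(-55,-40),(60,-40)]
print(rig(np.array(L)/1e3,W))
W=[(.4137,-.3739),(.4059,-.3467),(.5906,-.342),(.5728,-.2929),(.5213,-.3583),(.5067,-.3069)]
L=[(-145,-12),(-145,12),(35,-25),(35,25),(-35,-25),(-35,25)]
print(rig(np.array(L)/1e3,W))
E
```

```text
(array([ 0.5757, -0.0275]), np.float64(17.6), [[4.8, 0.4], [-1.3, 0.6], [-1.8, -10.3], [-4.6, -7.6], [-2.1, -3.5], [-1.6, 9.2], [2.5, 7.6], [4.1, 3.6]])
(array([ 0.5487, -0.3248]), np.float64(14.38), [[-2.5, 1.5], [-0.7, -2.5], [-1.8, 1.7], [3.5, 1.0], [-0.3, 0.6], [1.8, -2.4]])
```

Request:
step_arm([
  [0.12, -0.69, 0.2, 0.01, 87],
  [0.12, -0.69, 0.3, 0.01, 87],
  [0.12, -0.69, 0.4, 0.01, 87],
  [0.12, -0.69, 0.5, 0.01, 87],
  [0.12, -0.69, 0.6, 0.01, 87],
  [0.12, -0.69, 0.7, 0.01, 87],
  [0.12, -0.69, 0.8, 0.01, 87],
  [0.12, -0.69, 0.8, 0.01, 87],
  [0.12, -0.69, 0.8, 0.01, 87],
])

```text
time_s: 3.32
tcp_pos: [0.4716, -0.3416, 0.0752]
eef_rot: [179.9, -0.3, -165.5]
contact_force: [0.9, -0.1, 2.2]
gripper_width: 0.0868
gripper_force: 0.0
```

Run:
```python
from geo import *
st=r.get_state();print(st['tcp_pos'],st['eef_rot'])
a=eyes.capture('wrist')[:,:,::-1];np.save('w2.npy',np.r_[st['tcp_pos'],st['eef_rot']])
cv2.imwrite('pics/w2.png',cv2.resize(a,(800,600),interpolation=cv2.INTER_CUBIC))
```

```text
[ 0.4716486  -0.34162771  0.07524992] [ 179.85487638   -0.2519519  -165.47661449]
```

View pics/w2.png

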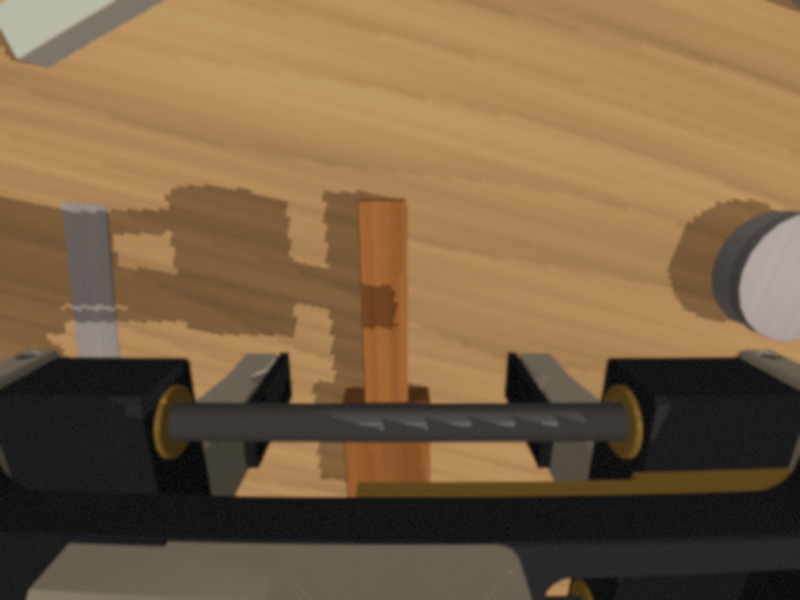

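Request:
step_arm([
  [0, -0.02, 0.14, 0, 87],
  [0, -0.02, 0.27, 0, 87],
  [0, -0.02, 0.27, 0, 87],
  [0, -0.02, 0.27, 0, 10],
  [0, -0.02, 0.27, 0, 10],
  [0, -0.02, 0.27, 0, 10],
  [0, -0.02, 0.27, 0, 10],
  [0, -0.02, 0.27, 0, 10],
  [0, -0.02, 0.27, 0, 10],
  [0, -0.02, 0.27, 0, 10],
], newtons=45)

```text
time_s: 4.2
tcp_pos: [0.4738, -0.348, 0.0096]
eef_rot: [-180.0, 0.0, -165.6]
contact_force: [-0.3, -0.3, 0.4]
gripper_width: 0.0459
gripper_force: 0.0
```

Run:
```python
from geo import *
st=r.get_state();print(st['tcp_pos'],st['eef_rot'],st['gripper_width'])
```

```text
[ 0.4738291  -0.34804361  0.00962816] [-1.79975066e+02  3.57498084e-02 -1.65603162e+02] 0.04590180125351504
```

Request:
step_arm([
  [0, 0, 0.014, 0, 10],
  [0, 0, 0.014, 0, 10],
  [0, 0, 0.014, 0, 10],
  [0, 0, 0.014, 0, 10],
  [0, 0, 0.014, 0, 10],
  [0, 0, 0.014, 0, 10],
  [0, 0, 0.014, 0, 10],
  [0, 0, 0.014, 0, 10],
])

```text
time_s: 4.87
tcp_pos: [0.4736, -0.3479, 0.0055]
eef_rot: [180.0, -0.0, -165.6]
contact_force: [0.5, 0.5, -0.4]
gripper_width: 0.0237
gripper_force: 45.0
```

Request:
step_arm([
  [0, 0, -0.15, 0, 10],
  [0, 0, -0.24, 0, 10],
  [0, 0.1, -0.24, 0, 10],
  [0, 0.2, -0.24, 0, 10],
  [0, 0.3, -0.24, 0, 10],
  [0, 0.4, -0.24, 0, 10],
  [0, 0.5, -0.24, 0, 10],
  [0, 0.6, -0.24, 0, 10],
  [0, 0.6, -0.24, 0, 10],
  [0, 0.6, -0.24, 0, 10],
])

```text
time_s: 5.7
tcp_pos: [0.4363, -0.2017, 0.066]
eef_rot: [-180.0, 0.0, -165.5]
contact_force: [-0.1, 0.4, -1.3]
gripper_width: 0.0233
gripper_force: 45.0
```

Run:
```python
from geo import *
st=r.get_state();print(st['tcp_pos'],st['eef_rot'],st['gripper_width'],st['moment'])
a=eyes.capture('wrist')[:,:,::-1];np.save('w3.npy',np.r_[st['tcp_pos'],st['eef_rot']])
cv2.imwrite('pics/w3raw.png',a)
b=eyes.capture('scene')[:,:,::-1];d=eyes.capture('side')[:,:,::-1]
cv2.imwrite('pics/s3raw.png',b);cv2.imwrite('pics/d3raw.png',d)
top=cv2.resize(a[100:292,:],(800,300),interpolation=cv2.INTER_CUBIC)
x=[cv2.resize(i,(400,300),interpolation=cv2.INTER_CUBIC) for i in (b[185:290,205:345],d[135:240,185:325])]
cv2.imwrite('pics/c3.png',np.vstack([top,np.hstack(x)]))
```

```text
[ 0.43634423 -0.20171585  0.06599107] [-1.79988434e+02  3.90808457e-02 -1.65464669e+02] 0.023321588276117255 [ 0.04439363 -0.12368378  0.01215365]
```

View pics/c3.png

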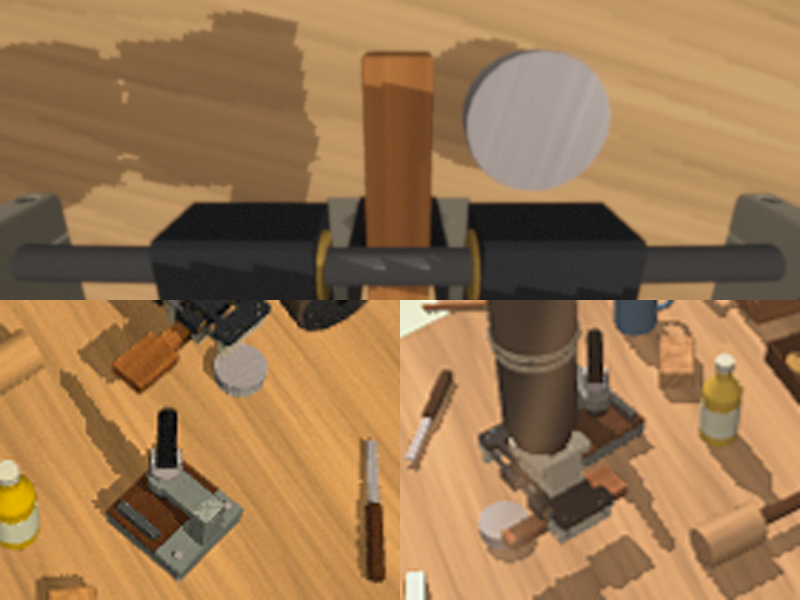

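Run:
```python
from geo import *
w=np.load('w3.npy');st=dict(tcp_pos=w[:3],eef_rot=w[3:]);c=cam('wrist',st)
p=back(c,[(233.6,133.3),(276.5,133.3)],w[2]-.0055+.02)
T=R.from_euler('xyz',w[3:],degrees=True).as_matrix()
print(p.round(4),((p-w[:3])@T).round(4))
S=cam('scene')
q=back(S,[(205+x*.35,185+(y-300)*.35) for x,y in[(113,366),(143,388)]],w[2]-.0055+.02)
print('wide',q.round(4),((q-w[:3])@T).round(4))
cs=[(205+x*.35,185+(y-300)*.35) for x,y in[(106,513),(243,510),(178,574)]]
print(back(S,cs,.03).round(4))
```

```text
[[ 0.3748 -0.2281  0.0805]
 [ 0.3693 -0.2067  0.0805]] [[ 0.0661 -0.0101 -0.0145]
 [ 0.0661  0.0119 -0.0145]]
wide [[ 0.5528 -0.1878  0.0805]
 [ 0.5367 -0.1413  0.0805]] [[-0.1162 -0.0157 -0.0144]
 [-0.1124  0.0333 -0.0144]]
[[ 0.6481 -0.0377  0.03  ]
 [ 0.5034  0.0413  0.03  ]
 [ 0.6143  0.0734  0.03  ]]
```

Run:
```python
from fit import *
W=[(.650,-.0463),(.5054,.0327),(.6163,.0648),(.6488,-.0458),(.506,.0301),(.6131,.0608),(.5306,-.0827),(.5007,.0305)]
L=np.array([(60,-40),(-55,79),(60,79),(60,-40),(-55,79),(60,79),(-55,-40),(-55,79)])/1e3
print(rig(L,W));print(rig(L[:6],W[:6]));
```

```text
(array([ 0.5787, -0.0282]), np.float64(16.53), [[-2.4, -3.1], [-1.9, -0.8], [-2.5, -0.1], [-1.2, -3.6], [-2.5, 1.8], [0.7, 3.9], [6.8, 0.6], [2.8, 1.4]])
(array([ 0.5809, -0.0279]), np.float64(17.28), [[0.1, -2.0], [-0.5, -1.5], [-1.5, 0.5], [1.3, -2.5], [-1.1, 1.1], [1.7, 4.5]])
```

Request:
step_arm([
  [-0.02, 0.1, 0, -0.033, 10],
  [-0.02, 0.22, 0, -0.033, 10],
  [-0.02, 0.34, 0, -0.033, 10],
  [-0.02, 0.44, 0, -0.033, 10],
  [-0.02, 0.506, 0, -0.033, 10],
  [-0.02, 0.506, 0.05, -0.033, 10],
  [-0.02, 0.506, 0.1, -0.033, 10],
  [-0.02, 0.506, 0.104, -0.033, 10],
  [-0.02, 0.506, 0.104, -0.033, 10],
])

```text
time_s: 6.6
tcp_pos: [0.4094, -0.0795, 0.0391]
eef_rot: [-180.0, -0.1, -163.7]
contact_force: [-0.4, 0.8, -1.6]
gripper_width: 0.0234
gripper_force: 45.0
```

Run:
```python
from geo import *
st=r.get_state();print(st['tcp_pos'],st['eef_rot'],st['contact_force'])
a=eyes.capture('wrist')[:,:,::-1]
b=eyes.capture('scene')[:,:,::-1];d=eyes.capture('side')[:,:,::-1]
cv2.imwrite('pics/s4raw.png',b);cv2.imwrite('pics/d4raw.png',d)
x=[cv2.resize(i,(400,300),interpolation=cv2.INTER_CUBIC) for i in (b[215:290,225:325],d[145:220,215:315])]
cv2.imwrite('pics/c4.png',np.hstack(x))
```

```text
[ 0.40942812 -0.07945144  0.03909983] [-1.79996289e+02 -1.15662594e-01 -1.63669115e+02] [-0.38139577  0.76251352 -1.61567265]
```

View pics/c4.png

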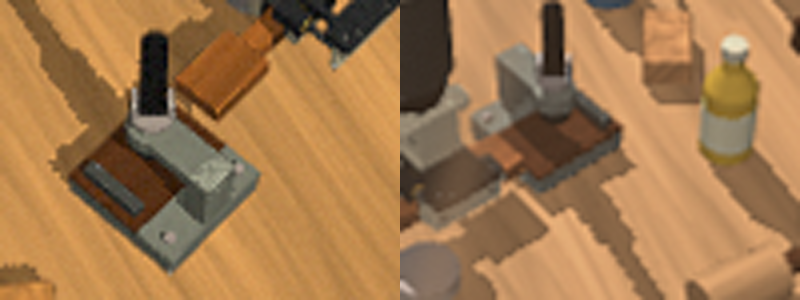

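Run:
```python
from geo import *
S=cam('scene')
g=lambda x,y,z:back(S,[(225+x/4,215+y/4)],z)[0,:2]
e=g(197,102,.0535);s=g(113.5,187,.044);t0=g(89,164,.044);t1=g(139,211,.044);h=g(153,127,.105)
cl=g(178,82,.0535);cr=g(217,119,.0535)
print(e,s,np.linalg.norm(t1-t0),np.linalg.norm(cl-cr))
for n,v in(('stop dir',t1-t0),('blank end dir',cr-cl),('end->stop',s-e)):print(n,np.degrees(np.arctan2(v[1],v[0])),np.linalg.norm(v))
```

```text
[ 0.52123313 -0.03555028] [ 0.62243491 -0.0052213 ] 0.06097334654782983 0.04907562258063366
stop dir 103.67363599806403 0.06097334654782983
blank end dir 101.82184211715735 0.04907562258063366
end->stop 16.682854468287413 0.10564870061215245
```

Request:
step_arm([
  [-0.05, 0, 0, 0, 10],
  [-0.1, 0, 0, 0, 10],
  [-0.15, 0, 0, 0, 10],
  [-0.2, 0, 0, 0, 10],
  [-0.25, 0, 0, 0, 10],
  [-0.29, 0, 0, 0, 10],
  [-0.33, 0, 0, 0, 10],
  [-0.36, 0, 0, 0, 10],
  [-0.36, 0, 0, 0, 10],
])

```text
time_s: 7.5
tcp_pos: [0.4978, -0.053, 0.0394]
eef_rot: [-180.0, 0.0, -163.6]
contact_force: [0.1, 0.6, -1.4]
gripper_width: 0.0237
gripper_force: 45.0
```

Request:
step_arm([
  [0, 0, 0.007, 0, 10],
  [0, 0, 0.013, 0, 10],
  [-0.012, 0, 0.013, 0, 10],
  [-0.02, 0, 0.013, 0, 10],
  [-0.025, 0, 0.013, 0, 10],
  [-0.025, 0, 0.013, 0, 10],
])

```text
time_s: 8.0
tcp_pos: [0.5024, -0.0517, 0.0365]
eef_rot: [-180.0, 0.0, -163.6]
contact_force: [0.4, -0.6, -1.4]
gripper_width: 0.0237
gripper_force: 45.0
```

Request:
step_arm([
  [-0.008, 0, 0.002, 0, 10],
  [-0.016, 0, 0.004, 0, 10],
  [-0.016, 0, 0.004, 0, 10],
  [-0.016, 0, 0.004, 0, 10],
])

```text
time_s: 8.33
tcp_pos: [0.506, -0.0505, 0.0353]
eef_rot: [-180.0, -0.0, -163.6]
contact_force: [-0.9, 0.2, -0.0]
gripper_width: 0.0237
gripper_force: 45.0
```

Request:
step_arm([
  [-0.008, 0, 0, 0, 10],
  [-0.014, 0, 0, 0, 10],
  [-0.014, 0, 0, 0, 10],
  [-0.014, 0, 0, 0, 10],
])

```text
time_s: 8.67
tcp_pos: [0.5086, -0.0498, 0.0352]
eef_rot: [180.0, -0.1, -163.6]
contact_force: [-2.6, -1.2, -0.5]
gripper_width: 0.0237
gripper_force: 45.0
```

Request:
step_arm([
  [-0.008, 0, 0, 0, 10],
  [-0.01, 0, 0, 0, 10],
  [-0.01, 0, 0, 0, 10],
  [-0.01, 0, 0, 0, 10],
])

```text
time_s: 9.0
tcp_pos: [0.5087, -0.0498, 0.0351]
eef_rot: [180.0, -0.3, -163.7]
contact_force: [-10.1, -1.5, 8.9]
gripper_width: 0.0236
gripper_force: 45.0
```

Run:
```python
from geo import *
st=r.get_state();print(st['tcp_pos'],st['contact_force'],st['moment'])
b=eyes.capture('scene')[:,:,::-1];d=eyes.capture('side')[:,:,::-1]
x=[cv2.resize(i,(400,300),interpolation=cv2.INTER_CUBIC) for i in (b[215:290,225:325],d[135:210,215:315])]
cv2.imwrite('pics/c5.png',np.hstack(x))
```

```text
[ 0.50870504 -0.0497983   0.03511596] [-10.05939347  -1.49045679   8.87690415] [-0.49536803  3.49911873  0.08088986]
```

View pics/c5.png

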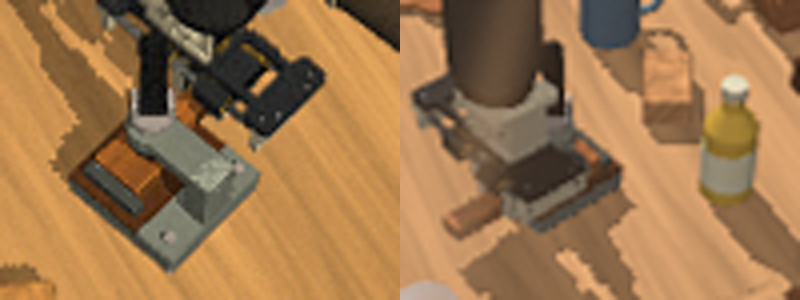

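Request:
step_arm([
  [0.006, 0, 0, 0, 10],
  [0.006, 0, -0.002, 0, 50],
  [0.006, 0, -0.002, 0, 50],
  [0.006, 0, -0.002, 0, 50],
  [0.006, 0, -0.002, 0, 50],
  [0.006, 0, -0.1, 0, 50],
  [0.006, 0, -0.25, 0, 50],
  [0.006, 0, -0.4, 0, 50],
  [0.006, 0, -0.55, 0, 60],
  [0.006, 0, -0.7, 0, 60],
  [0.006, 0, -0.85, 0, 60],
  [0.006, 0, -1, 0, 60],
])

```text
time_s: 10.1
tcp_pos: [0.5101, -0.0493, 0.2877]
eef_rot: [-180.0, 0.1, -163.6]
contact_force: [1.4, -0.1, -0.6]
gripper_width: 0.0595
gripper_force: 0.0
```

Request:
step_arm([
  [0, 0, 0, -0.12, 60],
  [0, 0, 0, -0.24, 60],
  [0, 0, 0, -0.36, 60],
  [0, 0, 0, -0.48, 60],
  [0, 0, 0, -0.6, 60],
  [0, 0, 0, -0.72, 60],
  [0, 0, 0, -0.84, 60],
  [0, 0, 0, -0.96, 60],
  [0, 0, 0, -1, 60],
])

```text
time_s: 10.85
tcp_pos: [0.5105, -0.0492, 0.2854]
eef_rot: [-180.0, 0.0, -103.2]
contact_force: [-1.2, -0.4, -0.3]
gripper_width: 0.0597
gripper_force: 0.0
```

Request:
step_arm([
  [0, 0, 0, -0.12, 60],
  [0, 0, 0, -0.24, 60],
  [0, 0, 0, -0.36, 60],
  [0, 0, 0, -0.48, 60],
  [0, 0, 0, -0.6, 60],
  [0, 0, 0, -0.72, 60],
  [0, 0, 0, -0.84, 60],
  [0, 0, 0, -0.96, 60],
  [0, 0, 0, -1, 60],
])

```text
time_s: 11.6
tcp_pos: [0.5105, -0.0492, 0.2854]
eef_rot: [-180.0, -0.0, -43.2]
contact_force: [0.6, -0.1, -0.1]
gripper_width: 0.0602
gripper_force: 0.0
```

Request:
step_arm([
  [0, 0, 0, -0.12, 60],
  [0, 0, 0, -0.24, 60],
  [0, 0, 0, -0.36, 60],
  [0, 0, 0, -0.45, 60],
  [0, 0, 0, -0.45, 60],
  [0, 0, 0, -0.45, 60],
])

```text
time_s: 12.1
tcp_pos: [0.5104, -0.0492, 0.2854]
eef_rot: [-180.0, -0.0, -16.8]
contact_force: [0.0, -0.7, 0.2]
gripper_width: 0.0597
gripper_force: 0.0
```

Run:
```python
from geo import *
st=r.get_state();print(st['tcp_pos'],st['eef_rot'],st['joints'].round(1))
a=eyes.capture('wrist')[:,:,::-1];np.save('w6.npy',np.r_[st['tcp_pos'],st['eef_rot']])
c=cam('wrist',st);print(proj(c,[(.58,-.029,.03),(.58,-.029,.124),(.58,-.029,.217)]))
cv2.imwrite('pics/w6raw.png',a);cv2.imwrite('pics/w6.png',cv2.resize(a[:250],(800,391),interpolation=cv2.INTER_CUBIC))
```

```text
[ 0.51038912 -0.04924394  0.28535857] [-1.79990424e+02 -1.56176021e-02 -1.67999235e+01] [ 16.5   3.1 -14.    0.  -72.9  56.7]
[[228.03651538 124.21414664]
 [220.41323781 127.66093167]
 [206.79069242 133.83650176]]
```

View pics/w6.png

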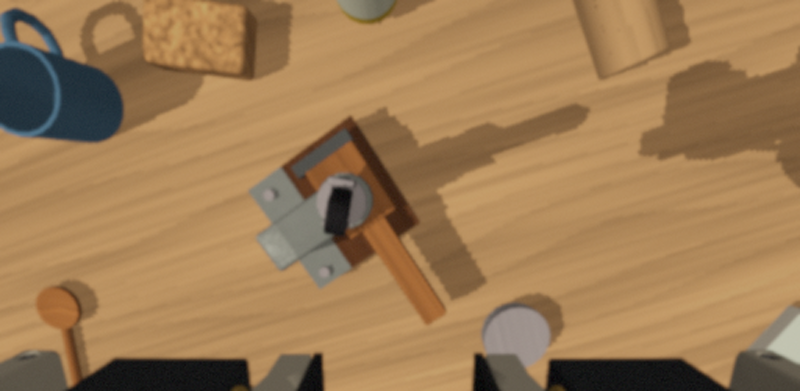

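The wrist view shows the blank under the pad against the stop, square to the bed. The lever is the black rectangle at about (338,207), with its long side near-vertical in the picture. Next I'll measure its angle numerically.

Run:
```python
from geo import *
a=cv2.imread('pics/w6raw.png')[100:165,190:250].astype(int)
m=(a.max(2)<60)
n,l,s,ce=cv2.connectedComponentsWithStats(m.astype(np.uint8))
k=1+s[1:,4].argmax();p=np.argwhere(l==k)[:,::-1]
print(s[k],ce[k]+[190,100],cv2.minAreaRect(p.astype(np.float32)))
g=a.max(2)
for y in range(8,54): print(y+100,''.join('#' if v<30 else '+' if v<60 else '-' if v<100 else '.' for v in g[y,8:50]))
```

```text
[ 18  20  17  34 404] [216.24257426 135.42079208] ((25.847705841064453, 36.12568664550781), (13.27894115447998, 33.540035247802734), 9.865806579589844)
108 ......................................----
109 .......................................---
110 ........................................--
111 ........................................--
112 .....................--------...-........-
113 ....................---------------.......
114 .......................------------.......
115 ............................---------.....
116 .............................---------....
117 .............................---------....
118 -............................--.-------...
119 -..............---------....--...-------..
120 --.............-++++++++----......------..
121 ---...........-+#######+++--......------..
122 ---...........-+#########++-.......------.
123 ---...........-###########+--......------.
124 --...........-+###########+-.......-------
125 -............-+###########+-........------
126 .............-############+-........------
127 ............-+############+-........------
128 ....
[... 513 characters left out ...]
..........-++++++++++##++-.......-----....
140 ..........-++++#++++++#+--........---.....
141 ..........-+++++++++#+#+--........---.....
142 ..........-+++++++++++++--........--......
143 ..........-++++++++#++++--.......-........
144 .........-+++##++#+#++++--......--........
145 .........-+##+##+###+#++-....--...........
146 .........-+####+####+++--.....-...........
147 .........-++#########++--.................
148 .........--+++++######+--.................
149 ..........----+++####++--.................
150 .............---+++++++--.......--........
151 .............---+++++++--.....----........
152 ............-----+-++-----...------.......
153 ...........------++--------.-------.......
```

Run:
```python
from geo import *
w=np.load('w6.npy');c=cam('wrist',dict(tcp_pos=w[:3],eef_rot=w[3:]))
p=back(c,[(212,121),(207,147),(224.5,122),(221.5,150),(217,135.5)],.216);print(p.round(4))
for i,j in((0,1),(2,3)):v=p[j]-p[i];print(np.degrees(np.arctan2(v[1],v[0])),np.linalg.norm(v))
# clamp: bed corners from image (800 scale px): far corners & front
q=back(c,np.array([(350,119),(417,218)])/1.5625,.03);print(q.round(4))
q2=back(c,np.array([(322,288),(249,191)])/1.5625,.03);print(q2.round(4))
from fit import rig
print(rig(np.array([(60,-40),(-55,-40),(-55,79),(60,79)])/1e3,np.vstack([q,q2])[:,:2]))
h=back(c,np.array([(385,228),(437,320)])/1.5625,.05);print('handle',h.round(4),np.degrees(np.arctan2(*(h[0]-h[1])[1::-1])))
```

```text
[[ 0.5883 -0.0362  0.216 ]
 [ 0.5699 -0.0254  0.216 ]
 [ 0.5847 -0.0456  0.216 ]
 [ 0.564  -0.0361  0.216 ]
 [ 0.5763 -0.0363  0.216 ]]
149.7240760929432 0.02141049387852557
155.26256958011774 0.022720616297988452
[[ 0.6443 -0.0442  0.03  ]
 [ 0.5422 -0.0773  0.03  ]]
[[0.5035 0.0323 0.03  ]
 [0.6124 0.0667 0.03  ]]
(array([ 0.5792, -0.0249]), np.float64(17.76), [[4.2, -0.6], [-3.2, -2.5], [-0.8, 1.2], [-0.1, 1.9]])
handle [[ 0.5441 -0.0466  0.05  ]
 [ 0.445  -0.0685  0.05  ]] 12.498176122807632
```

Request:
step_arm([
  [0.12, -0.08, 0, 0.1, 60],
  [0.24, -0.163, 0, 0.187, 60],
  [0.24, -0.163, 0, 0.187, 60],
  [0.24, -0.163, 0.1, 0.187, 60],
  [0.24, -0.163, 0.2, 0.187, 60],
  [0.24, -0.163, 0.3, 0.187, 60],
  [0.24, -0.163, 0.4, 0.187, 60],
  [0.24, -0.163, 0.46, 0.187, 60],
  [0.24, -0.163, 0.5, 0.187, 60],
  [0.24, -0.163, 0.5, 0.187, 60],
])

```text
time_s: 12.98
tcp_pos: [0.5782, -0.0276, 0.1581]
eef_rot: [179.9, 0.2, -27.9]
contact_force: [-0.8, 0.6, 0.4]
gripper_width: 0.0598
gripper_force: 0.0
```

Request:
step_arm([
  [0.004, 0, 0, 0, 8],
  [0.004, 0, 0, 0, 8],
  [0.004, 0, 0, 0, 8],
  [0.004, 0, 0, 0, 8],
  [0.004, 0, 0, 0, 8],
  [0.004, 0, 0, 0, 8],
  [0.004, 0, 0, 0, 8],
  [0.004, 0, 0, 0, 8],
  [0.004, 0, 0, 0, 8],
  [0.004, 0, 0, 0, 8],
  [0.004, 0, 0, 0, 8],
], newtons=40)

```text
time_s: 13.9
tcp_pos: [0.5809, -0.027, 0.1605]
eef_rot: [-179.9, -0.0, -27.8]
contact_force: [0.9, 5.1, 0.3]
gripper_width: 0.0116
gripper_force: 40.0
```

Run:
```python
from geo import *
s=r.get_state();print(s['tcp_pos'],s['eef_rot'],s['contact_force'],s['moment'],s['gripper_width'],s['joints'])
```

```text
[ 0.58094701 -0.02703878  0.16052862] [-1.79898190e+02 -4.62043717e-02 -2.78255868e+01] [0.91371831 5.11097225 0.28858175] [ 2.37437437 -0.49387946 -0.02968546] 0.011620913153340039 [ 1.65636321e+01  1.47376097e+01 -1.67150343e+01 -4.74494313e-02
 -5.84431278e+01  4.56356178e+01]
```

Request:
step_arm([
  [0, 0, 0.002, 0.1, 8],
  [0, 0, 0.003, 0.2, 8],
  [0, 0, 0.005, 0.3, 8],
  [0, 0, 0.007, 0.4, 8],
  [0, 0, 0.008, 0.5, 8],
  [0, 0, 0.01, 0.6, 8],
  [0, 0, 0.012, 0.7, 8],
  [0, 0, 0.013, 0.8, 8],
  [0, 0, 0.015, 0.9, 8],
  [0, 0, 0.017, 1, 8],
  [0, 0, 0.017, 1, 8],
])

```text
time_s: 14.82
tcp_pos: [0.5789, -0.0282, 0.1562]
eef_rot: [179.9, -0.0, -88.2]
contact_force: [-4.0, 2.5, 6.2]
gripper_width: 0.0121
gripper_force: 40.0
```

Run:
```python
from geo import *
s=r.get_state();print(s['tcp_pos'],s['eef_rot'],s['contact_force'],s['moment'],s['gripper_width'],s['joints'].round(1))
```

```text
[ 0.57894251 -0.02822718  0.15620271] [ 1.79860826e+02 -3.20917836e-02 -8.82213965e+01] [-4.03247801  2.47564551  6.16573217] [ 1.0425307   1.78455318 -0.15767018] 0.01205323558731892 [ 16.5  14.9 -17.1  -0.  -58.1 -14.7]
```

Request:
step_arm([
  [0, 0, 0.002, 0.1, 8],
  [0, 0, 0.003, 0.2, 8],
  [0, 0, 0.005, 0.3, 8],
  [0, 0, 0.007, 0.4, 8],
  [0, 0, 0.008, 0.5, 8],
  [0, 0, 0.01, 0.6, 8],
  [0, 0, 0.012, 0.7, 8],
  [0, 0, 0.013, 0.8, 8],
  [0, 0, 0.015, 0.9, 8],
  [0, 0, 0.017, 1, 8],
  [0, 0, 0.017, 1, 8],
])

```text
time_s: 15.73
tcp_pos: [0.5771, -0.0272, 0.1519]
eef_rot: [179.8, -0.2, -148.2]
contact_force: [-11.8, 9.0, 13.5]
gripper_width: 0.0119
gripper_force: 40.0
```

Run:
```python
from geo import *
s=r.get_state();print(s['tcp_pos'],s['eef_rot'],s['contact_force'],s['moment'],s['gripper_width'],s['joints'].round(1))
```

```text
[ 0.57706007 -0.02719857  0.15191153] [ 179.79533285   -0.24112313 -148.23051634] [-11.75479847   9.00732328  13.54208449] [ 3.9088802   4.87627023 -0.12508297] 0.011938630473278072 [ 16.6  15.1 -17.4  -0.2 -57.8 -74.7]
```

Request:
step_arm([
  [0.003, 0.008, 0, 0.03, 8],
  [0.004, 0.012, 0, 0.08, 8],
  [0.004, 0.012, 0, 0.14, 8],
  [0.004, 0.012, 0, 0.2, 8],
  [0.004, 0.012, 0, 0.25, 8],
  [0.004, 0.012, 0, 0.25, 8],
])

```text
time_s: 16.23
tcp_pos: [0.5763, -0.0261, 0.1512]
eef_rot: [180.0, -0.2, -163.0]
contact_force: [-4.0, 2.5, 0.6]
gripper_width: 0.0119
gripper_force: 40.0
```

Run:
```python
from geo import *
s=r.get_state();print(s['tcp_pos'],s['eef_rot'],s['contact_force'],s['moment'],s['gripper_width'],s['joints'].round(1))
```

```text
[ 0.57625239 -0.02610179  0.15118224] [ 1.79970439e+02 -1.78487432e-01 -1.62982989e+02] [-4.00598035  2.46294192  0.59299458] [ 1.08297196  1.52932146 -0.04029697] 0.011939595032390211 [ 16.8  15.  -17.8  -0.  -57.4 -89.8]
```

Request:
step_arm([
  [0, 0, 0, 0.05, 8],
  [0, 0, 0, 0.1, 8],
  [0, 0, 0, 0.15, 8],
  [0, 0, 0, 0.15, 8],
  [0, 0, 0, 0.15, 8],
])

```text
time_s: 16.65
tcp_pos: [0.5761, -0.0261, 0.1512]
eef_rot: [-180.0, -0.2, -171.7]
contact_force: [-5.5, 2.4, 0.3]
gripper_width: 0.013
gripper_force: 41.5
```

Run:
```python
from geo import *
s=r.get_state();print(s['tcp_pos'],s['eef_rot'],s['contact_force'],s['moment'],s['gripper_width'],s['joints'].round(1))
a=eyes.capture('scene')[:,:,::-1];cv2.imwrite('pics/s7raw.png',a);w=eyes.capture('wrist')[:,:,::-1];cv2.imwrite('pics/w7raw.png',w)
```

```text
[ 0.57607009 -0.0261435   0.1511554 ] [-179.98160252   -0.21392134 -171.66717817] [-5.50477637  2.35031777  0.34017717] [1.03260224 1.84545081 0.88621464] 0.013010839276472369 [ 16.8  15.  -17.8  -0.  -57.5 -98.5]
```

Request:
step_arm([
  [0, 0, 0, 0, 50],
  [0, 0, 0, 0, 50],
  [0, 0, 0, 0, 50],
  [0, 0, 0, 0, 50],
  [0, 0, 0, 0, 50],
  [0, 0, -0.1, 0, 50],
  [0, 0, -0.2, 0, 50],
  [0, 0, -0.3, 0, 50],
  [0, 0, -0.4, 0, 50],
  [0, 0, -0.46, -0.07, 50],
  [0, 0, -0.46, -0.14, 50],
  [0, 0, -0.46, -0.14, 50],
])

```text
time_s: 17.75
tcp_pos: [0.5784, -0.0258, 0.2682]
eef_rot: [-180.0, 0.2, -163.2]
contact_force: [-1.0, -1.1, -0.7]
gripper_width: 0.0499
gripper_force: 0.0
```

Run:
```python
from geo import *
s=r.get_state();print(s['tcp_pos'],s['eef_rot'],s['contact_force'])
a=eyes.capture('scene')[:,:,::-1];d=eyes.capture('side')[:,:,::-1]
g=a[225:275,250:285].max(2)
for y in range(0,50): print(y+225,''.join('#' if v<50 else '-' if v<90 else '.' for v in g[y]))
```

```text
[ 0.57840926 -0.0258414   0.26816048] [-1.79989725e+02  1.53589598e-01 -1.63242908e+02] [-0.97586068 -1.12349278 -0.65898095]
225 .............................-###-.
226 ..............................---..
227 .............-#-...................
228 ............####-..................
229 ...........-#####..................
230 ...........######..................
231 ...........######..................
232 ...........######..................
233 ...........######..................
234 ...........######..................
235 ..........-#####-..................
236 ..........######-..................
237 ..........######-..................
238 ..........-#####...................
239 ..........######-..................
240 ..........#######..................
241 ..........######-..................
242 ..........######-..................
243 ...........####-...................
244 .......--...##-....................
245 ......----..--.....................
246 .....------.............-..........
247 ....---.-..............--..........
248 ...--.-.................---........
249 ..--..--..
[... 325 characters left out ...]
----................
258 ---............-#----..............
259 -----..........-------.............
260 ------..........-------............
261 #------.......-.--------...........
262 -#------.........---------.........
263 .-#------........---------.........
264 ..-#------...-..--.-------.........
265 -..-#------...---..-------.........
266 -----##----...--....------.........
267 ---..-##.---.--......-----.........
268 -----..----.--.........---.........
269 .----...-..--..........---.........
270 ..-----.-.--.............-.........
271 ....----.-.........................
272 .....----..........................
273 ......---......-...................
274 .......---.....-...................
```

Request:
step_arm([
  [0, -0.12, 0, 0, 0],
  [0, -0.24, 0, 0, 0],
  [0, -0.24, 0, 0, 0],
  [0, -0.24, 0.1, 0, 0],
  [0, -0.24, 0.2, 0, 0],
  [0, -0.24, 0.3, 0, 0],
  [0, -0.24, 0.38, 0, 0],
  [0, -0.24, 0.41, 0, 0],
  [0, -0.24, 0.41, 0, 0],
  [0, -0.24, 0.41, 0, 0],
], newtons=20)

```text
time_s: 18.68
tcp_pos: [0.5951, -0.0835, 0.1645]
eef_rot: [-180.0, -0.0, -163.5]
contact_force: [-0.2, 0.2, 0.7]
gripper_width: 0.0005
gripper_force: 0.0
```

Run:
```python
from geo import *
s=r.get_state();print(s['tcp_pos'],s['eef_rot'],s['contact_force'],s['gripper_width'])
a=eyes.capture('scene')[:,:,::-1];d=eyes.capture('side')[:,:,::-1];w=eyes.capture('wrist')[:,:,::-1]
x=[cv2.resize(i,(400,300),interpolation=cv2.INTER_CUBIC) for i in (a[200:290,210:330],d[135:225,205:325])]
cv2.imwrite('pics/c8.png',np.vstack([np.hstack(x),cv2.resize(w[150:342],(800,300))]))
```

```text
[ 0.59508307 -0.08350618  0.16446387] [-1.79979286e+02 -4.26309172e-02 -1.63477696e+02] [-0.23206193  0.21757356  0.66699249] 0.0004805368781962476
```

View pics/c8.png

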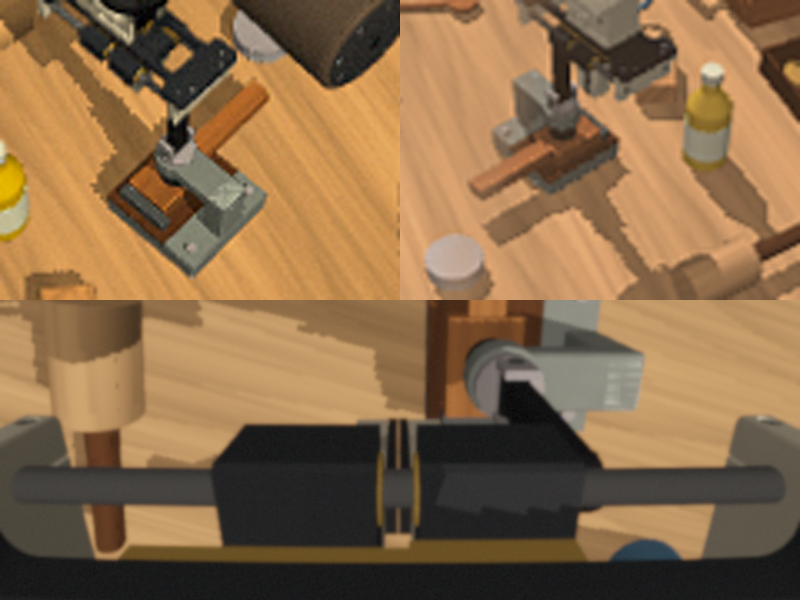

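Request:
step_arm([
  [0, 0.06, 0, 0, 0],
  [0, 0.1, 0, 0, 0],
  [0, 0.14, 0, 0, 0],
  [0, 0.18, 0, 0, 0],
  [0, 0.22, 0, 0, 0],
  [0, 0.26, 0, 0, 0],
  [0, 0.3, 0, 0, 0],
  [0, 0.3, 0, 0, 0],
])

```text
time_s: 19.5
tcp_pos: [0.5731, -0.0098, 0.1644]
eef_rot: [180.0, 0.0, -163.4]
contact_force: [0.9, 0.5, 0.2]
gripper_width: 0.0006
gripper_force: 0.0
```

Request:
step_arm([
  [0, 0.05, 0, 0, 0],
  [0, 0.1, 0.02, 0, 0],
  [0, 0.14, 0.05, 0, 0],
  [0, 0.17, 0.08, 0, 0],
  [0, 0.19, 0.11, 0, 0],
  [0, 0.19, 0.13, 0, 0],
  [0, 0.19, 0.15, 0, 0],
  [0, 0.19, 0.15, 0, 0],
])

```text
time_s: 20.17
tcp_pos: [0.5594, 0.0339, 0.1254]
eef_rot: [180.0, -0.1, -163.4]
contact_force: [-0.3, -0.9, 0.1]
gripper_width: 0.0008
gripper_force: 0.0
```

Request:
step_arm([
  [0, 0, 0.015, 0, 0],
  [0, 0, 0.03, 0, 0],
  [0, 0, 0.04, 0, 0],
  [0, 0, 0.04, 0, 0],
  [0, 0, 0.04, 0, 0],
])

```text
time_s: 20.58
tcp_pos: [0.5604, 0.034, 0.1177]
eef_rot: [-180.0, 0.1, -163.4]
contact_force: [-2.7, 2.6, 8.0]
gripper_width: 0.0002
gripper_force: 3.8
```

Request:
step_arm([
  [0, 0, 0.006, 0, 0],
  [0, 0, 0.006, 0, 0],
  [0, 0, -0.1, 0, 0],
  [0, 0, -0.25, 0, 0],
  [0, 0, -0.4, 0, 0],
  [0.2, 0, -0.5, 0, 0],
  [0.4, 0, -0.55, 0, 0],
  [0.4, 0, -0.55, 0, 0],
])

```text
time_s: 21.25
tcp_pos: [0.462, 0.0045, 0.2558]
eef_rot: [180.0, 0.1, -163.5]
contact_force: [0.4, -0.1, -0.2]
gripper_width: 0.0006
gripper_force: 0.0
```

Run:
```python
from geo import *
s=r.get_state();print(s['tcp_pos'],s['contact_force'])
A=(.577,-.026);t=np.radians(16.5);Rm=np.array([[np.cos(t),-np.sin(t)],[np.sin(t),np.cos(t)]])
pts=[np.r_[Rm@(0,y)+A,.112] for y in(0,.03,.06,.095)]
for n in('scene','side'):
    a=eyes.capture(n)[:,:,::-1];cv2.imwrite(f'pics/{n}_9.png',a)
    p=proj(cam(n),pts);print(n,p.round(0).tolist())
    x0,y0=p.min(0).astype(int)-14;x1,y1=p.max(0).astype(int)+14
    for y in range(y0,y1):print(y,x0,''.join('#' if v<50 else '-' if v<90 else '.' for v in a[y,x0:x1].max(1)))
```

```text
[0.46196099 0.00452145 0.25576588] [ 0.37565537 -0.05290678 -0.16085077]
scene [[262.0, 241.0], [269.0, 247.0], [276.0, 253.0], [284.0, 259.0]]
227 248 .................................................
228 248 .................................................
229 248 .................................................
230 248 .................................................
231 248 .................................................
232 248 .................................................
233 248 .................................................
234 248 .................................................
235 248 .................................................
236 248 .................................................
237 248 .................................................
238 248 ................-................................
239 248 ...............-#-...............................
240 248 .............-####-..............................
241 248 ............-######-.............................
242 248 ............########.............................
243 248 .........-...#######
[... 3121 characters left out ...]
.......................--#--.........
164 225 ........................-..-##---.........
165 225 ........................--.---............
166 225 ....................--..--.--.............
167 225 ...................----.........-.........
168 225 ...................----.........---.......
169 225 ...................-----........--........
170 225 ...................--..----..-----...-....
171 225 .......................----------.....-...
172 225 .......................---.------......-..
173 225 .....................--.----.----.........
174 225 ....................-...-------#-........-
175 225 ...................-.....-#----#-.......--
176 225 ..................--.....---##--......----
```

The folded lever lies level along the clamp's +y, matching the projected line, and the robot is clear. I'm handing the job in.

```bash
python3 -c "
from plant import workorder
print(workorder.close_job())"
```

```text
the job is handed in; nothing more can be done
None
```

The job is handed in with no verdict returned: the blank is square against the stop, the bolt is screwed in to its stop, the lever is folded level and the robot is clear; I inferred screw travel and pad pressure from grip forces and pictures, not direct readings.

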